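# Load the igniter cell into the stove's battery holder

### The arm

A 7-joint arm with a two-finger parallel gripper is mounted at the origin on the work surface. World frame = base frame: x ahead of the robot, y to its left, z up, the work surface at z = 0. Lengths are in m, angles in rad, forces in N, time in s.
With the tool pointing down it reaches from about 0.4 to 0.875 m from the base axis. Payload 19.3 kg.
Tool frame: the origin (TCP) lies midway between the tips of the shut fingers; the grasp point (between the pads) lies 19 mm behind it; x points along the fingers, y is the direction in which the jaws open and shut, and the axes are right-handed (so a half turn about x gives the same grasp; the last joint's range is limited). The gripper opens to 85 mm and grips with 20 to 120 N. Pads are 22 mm wide; open, the fingers measure 114 mm over their backs; the gripper's body (76 mm by 85 mm) begins 54 mm behind the grasp point. The pads swing forward as they close: fully open they stand 13 mm farther back than shut.
Start: joints at [-1.192, 0.521, -0.036, 1.599, 0.021, 1.021, -0.113], TCP at [0.271, 0.563, 0.231] pointing down, gripper open.
Joint ranges: [-2.91, 2.91], [-0.3, 2.13], [-1.5, 1.42], [0.17, 2.43], [-1.26, 4.41], [0.16, 1.93], [-2.52, 2.52]. Speed limits (rad/s): [1.89, 1.89, 2.39, 2.39, 3.01, 3.01, 3.01].

### API

Orientations are given as [roll, pitch, yaw] about the fixed x, y, z axes, in that order (R = Rz(yaw) Ry(pitch) Rx(roll)).
In Python, from workcell import telemetry, vision, workorder gives the robot as it stands. The module is installed in compiled form; this text tells all that it offers.
- The arm moves only by the tool play_rows, never from a script. Its argument "deltas" is a list of rows, each a list of 7 numbers: the shift along the world's x, y, z in mm, then the turn, a rotation vector about the world's x, y, z in degrees, then the finger opening in mm, from 0 to 85.4. In form: [[x, y, z, wx, wy, wz, jaw], ...]. A call has 1 to 8 rows; each row shifts and turns the commanded pose from where the row before left it; what a row does not reach is not made up. A row lasts 1/8 s, in which the tool goes at most 62.5 mm and 10.7 degrees, less where a joint would pass 70% of its speed; a pose out of reach is approached as far as the arm can. A call with a gripper value outside its range is refused whole. The fingers move at their own pace and stop on an object; "grip_force" is the grip in N (left out, the last holds). Time passes only in rows, so rows that do not move let the fingers close. It gives the time, the measured TCP pose, the force and the opening at its end, in the units of the state.
- telemetry.observe(): the state, without advancing time (a new reading comes with each control period).
- vision.grab_frame(name): name is "scene" or "top" or "wrist"; returns the picture (384x512x3 uint8, red, green, blue); there is no depth.
- vision.camera_info(name): a dict with "mtx" (3x3 intrinsics, pixels), "rvec" (rotation vector, rad) and "tvec" (3), from world to camera coordinates, as OpenCV has them. Camera axes: x right, y down, z forward; pixel columns grow to the right and rows downward; lengths in m; the calibration is good to about 2 mm. A picture is of the moment at which its call begins: read the wrist's pose just before it. camera_info takes no time and is no camera call; for the wrist camera it gives the pose at the moment of the call.
- workorder.job_done(): hands the job in, once; it reports no verdict.
The state is a dict: "clock": time; "qpos": joint angles; "qd": joint speeds; "joint_efforts": joint torques, N m; "position": TCP position; "tool_rot": TCP orientation; "force": force on the tool from outside, world axes, zero at the start; "moment": the same for the moment, N m; "grip_width": finger opening in m.
Only numpy, scipy, OpenCV 4.12 (cv2) and the standard library are available. Lean on these libraries where they do the work, as an engineer would, in place of code of your own. Each camera call takes 0.05 s, during which the arm holds its last target. There are 200 camera calls.

### The job

Take the large battery cell from its clear tray and load it into the igniter's battery holder: tilt it, push its flat end gently under the hood against the spring contact until the spring gives, then tip the end with the nub down behind the end wall so that the cell lies level and fully home in its rests, and let go. Feel for the spring and never run it hard against its stop or force the cell; leave everything else where it stands.

Things in the scene. Friction and masses are not known exactly. Their poses are not given: they have to be found in the camera images.
- cell_mid (a point): Centre of the loose battery cell, a grey cylinder lying on its side: 34 mm across, barrel 59 mm long, about 0.14 kg. x axis along the cell towards the nub end: flat end at x = -29.5 mm, other barrel end at +29.5 mm, where a steel nub 10 mm across stands out 2.5 mm. Starts level in its tray, axis 31 mm above the ledge.
- cell_nub (a point): Tip of the cell's nub, 32 mm from the cell's centre along its x axis. Same axes as the cell.
- cell: The same cell as a solid; origin and axes are those of its centre point.
- celltray: Fixed clear tray 150 x 130 mm, floor 3 mm, walls 3 mm thick, 16 mm high. The cell starts along its x axis in two V rests (6 mm thick, centred 24 mm either side of the middle, tops 4 mm below the cell's axis); between them 28 mm is free below the axis. Origin: centre of the underside, on the ledge.
- holder: Fixed battery holder, open at both sides. Origin on the ledge below the nominal seat; x along the seat from spring contact to end wall, z up. A black base slab (x -83 to +61 mm, 70 mm wide, 8 mm high) carries a white insert with all the rest. The insert is clamped up to 15 mm either way along x, and stays there: this shift is NOT in any measured pose; feel or see it.
- seat_mid (a point): Nominal centre of the seated cell (insert shift 0), 40 mm above the ledge, axes of the holder. Two 90 degree V rests, 6 mm thick, at 20 mm on the spring side and 24 mm on the wall side of it, tops 4 mm below it, carry the cell; between them 28 mm is free below it.
- contact_tip (a point): Nominal tip (shift 0) of the free spring contact, a steel dome of 8 mm radius on the seat's axis, 24 mm from seat_mid. It yields 9 mm towards the holder's -x to a hard stop, pushing back 2.4 N at first touch plus 0.8 N per mm. It is squeezed 5.5 mm when the cell is home. Pressing the cell on the holder with over 17 N does damage.
- hood_edge (a point): Nominal front edge (shift 0) of the hood's underside, 35 mm above the seat's axis and 1 mm in front of the contact tip. The hood, 24 mm wide and 3 mm thick, reaches forward over the contact from a back wall 44 mm wide whose face is 24 mm behind the free contact tip.
- endwall_top (a point): Nominal top edge (shift 0) of the end wall's inner face, 3 mm above the seat's axis and 32 mm beyond seat_mid, so 56 mm from the free contact tip. The wall is 6 mm thick and 40 mm wide; the nub ends against it.
- weight_a: Bystander: steel whistle weight, 24 mm across, 33 mm high, standing on the ledge between tray and holder. Origin: centre of its underside.
- weight_b: Bystander: steel whistle weight, 24 mm across, 33 mm high, standing in a corner of the cell's tray. Origin: centre of its underside.
- lidknob: Bystander: blue plastic lid knob, 30 mm across, 25 mm high, in a corner of the cell's tray. Origin: centre of its underside.
- gasket: Bystander: black ring gasket, 90 mm across, 7 mm high, in a clear tray on the far side. Origin: centre of its underside.
- separator: Bystander: aluminium plate 75 x 110 x 5 mm in a clear tray on the far side. Origin: centre of its underside.
- spoonrest: Bystander: white ceramic spoon rest, a round dish 96 mm across and 18 mm high, in a clear tray on the far side. Origin: centre of its underside.
Not all that is in view belongs to the job. Of the things shaped like the cell, the grey one is meant.

How it is judged:
On the way:
1. the cell, its nub end raised, is pressed against the spring contact in the holder (contact force between cell and holder above 3 N and angle between cell_mid's own x axis and vertical below 1.48 rad and horizontal distance between cell_mid and holder below 0.03 m), for 0.1 s.
At the end, for the whole second after the job is handed in: The cell lies in the holder at rest and let go: its axis level within 3.4 degrees, its centre 40 mm above the ledge within 3 mm, within 3 mm of the holder's centre line and within 18 mm of the holder's origin along it, its nub towards the end wall (x of cell_mid in the frame of holder between -0.018 and 0.018 m and y of cell_mid in the frame of holder between -0.003 and 0.003 m and z of cell_mid in the frame of holder between 0.037 and 0.043 m and angle between cell_mid's own x axis and vertical between 1.51 and 1.63 rad and x of cell_nub in the frame of holder above 0.01 m and linear speed of cell below 0.01 m/s); the robot touches nothing.
It fails at once if the gripped or pushed cell is forced against the holder (more than 17 N) (contact force between cell and holder above 17 N and contact force between the fingers and cell above 15 N).
It fails at once if the robot pushes on the holder (more than 10 N) (contact force between any of the fingers, the arm and holder above 10 N).
It fails at once if a bystander is moved by more than 20 mm (distance of any of weight_a, weight_b, lidknob, gasket, separator, spoonrest from where it was at the start of the episode above 0.02 m).
It also fails if it takes over 64 s, if anything falls off the work surface, if the arm or the gripper's body presses on something with over 40 N, if the wrist force passes 120 N, or if a joint passes its speed limit or range.

## Working session

There is one attempt and no reset: what is moved stays moved. The work goes in short steps, Python scripts to look and compute and a tool call to move; the robot and the scene stay as the last step left them, time stands still between calls to the robot, and variables do not carry over. Pictures are saved under pics/ and viewed, about 8 in all and at most 12, crops included, and the job is handed in when it is done.

Besides the shell and the picture viewer there is one more tool, called after "Request:" as name(argument=value, ...), one argument or row to a line, values as JSON. play_rows: Moves the arm, as the interface text tells. Its arguments: {"type":"object","properties":{"deltas":{"type":"array","items":{"type":"array","items":{"type":"number"}}},"grip_force":{"type":"number"}},"required":["deltas"]}

```bash
mkdir -p pics; cat > h.py <<'E'
import numpy as np, cv2
from workcell import telemetry, vision, workorder
def save(n,f,crop=None,s=1):
    im=vision.grab_frame(n)
    cv2.imwrite('pics/raw_'+f,im[:,:,::-1])
    o=im if crop is None else im[crop[1]:crop[3],crop[0]:crop[2]]
    cv2.imwrite('pics/'+f,cv2.resize(o,None,fx=s,fy=s,interpolation=cv2.INTER_CUBIC)[:,:,::-1]); return im
def cam(n):
    c=vision.camera_info(n); K=np.array(c['mtx'],float).reshape(3,3); R=cv2.Rodrigues(np.array(c['rvec'],float))[0]; t=np.array(c['tvec'],float).ravel(); return K,R,t
def ray(C,u,v):
    K,R,t=C; d=R.T@np.linalg.inv(K)@np.array([u,v,1.]); return -R.T@t,d
def onz(C,u,v,z):
    o,d=ray(C,u,v); return o+d*(z-o[2])/d[2]
def proj(C,p):
    K,R,t=C; q=K@(R@np.array(p)+t); return q[:2]/q[2]
def tri(rays):
    A=0;b=0
    for o,d in rays:
        d=d/np.linalg.norm(d); M=np.eye(3)-np.outer(d,d); A=A+M; b=b+M@o
    return np.linalg.solve(A,b)
E
python3 - <<'E'
from h import *
a=save('top','top1.png',s=1.5); b=save('scene','scene1.png',s=1.5)
for n in('top','scene'):
    K,R,t=cam(n); print(n,K.round(1).tolist(),(-R.T@t).round(3),R.round(2).tolist())
print(telemetry.observe())
E
```

```text
top [[482.3, 0.0, 264.2], [0.0, 482.3, 179.9], [0.0, 0.0, 1.0]] [0.436 0.023 1.073] [[0.01, -1.0, 0.01], [-0.98, -0.01, -0.18], [0.18, -0.01, -0.98]]
scene [[349.8, 0.0, 252.6], [0.0, 349.8, 190.2], [0.0, 0.0, 1.0]] [ 1.126 -0.141  0.499] [[0.28, 0.96, 0.02], [0.57, -0.15, -0.8], [-0.77, 0.24, -0.59]]
{'clock': 0.1, 'qpos': array([-1.19217122,  0.52195454, -0.03633198,  1.59989444,  0.02118458,
        1.0210869 , -0.11280101]), 'qd': array([-9.95263710e-04, -1.50105276e-03, -6.63218530e-05, -2.21904878e-03,
       -1.54915314e-03,  1.85173547e-03, -7.99176919e-04]), 'joint_efforts': array([ 4.23807185e-03, -9.28479052e+01,  1.98437110e+00, -3.70523500e+01,
        1.81922346e-02,  5.47827090e-03, -1.76749122e-06]), 'position': array([0.27109659, 0.56284498, 0.2308034 ]), 'tool_rot': array([-1.51916381,  1.56983729, -1.96800604]), 'force': array([-0.21063102, -0.09446127, -0.0190158 ]), 'moment': array([ 0.00276654, -0.01417673,  0.0618159 ]), 'grip_width': 0.0852666749543956}
```

View pics/top1.png

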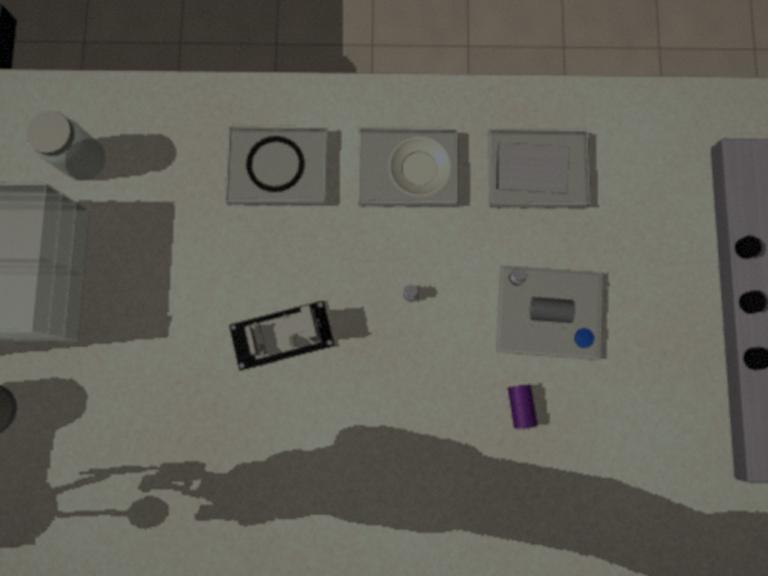

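View pics/scene1.png

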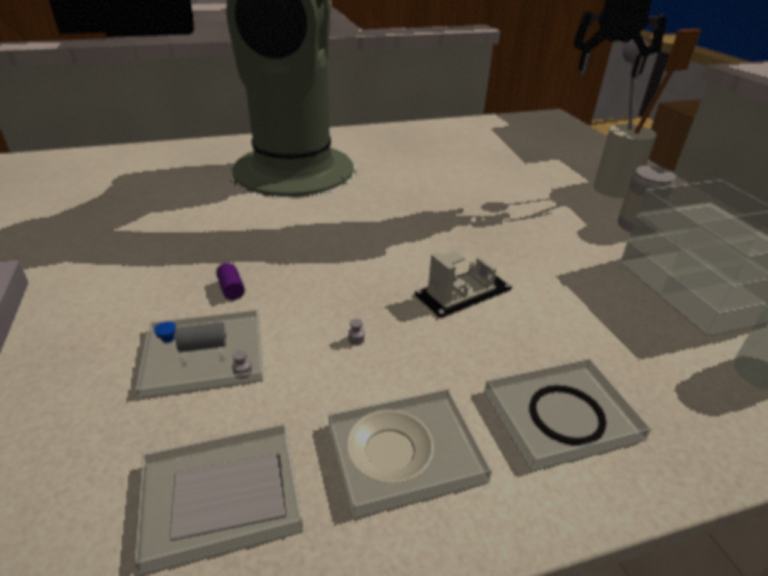

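The top view shows the holder at about (282,335), with the hood on its right and the end wall on its left. The cell is at (552,309) in its tray, and the purple cylinder is a decoy. I'll measure these next.

```bash
python3 - <<'E'
from h import *
C=cam('top'); im=cv2.imread('pics/raw_top1.png')
hsv=cv2.cvtColor(im,cv2.COLOR_BGR2HSV)
# holder slab black mask
m=((hsv[:,:,2]<45)).astype(np.uint8); m[:190]=0; m[255:]=0; m[:,:145]=0; m[:,235:]=0
pts=cv2.findNonZero(m); r=cv2.minAreaRect(pts); print(r)
P=np.array([onz(C,*p,0.008) for p in cv2.boxPoints(r)]); print(P.round(4))
print('centre',P.mean(0)[:2], [np.linalg.norm(P[i]-P[i-1]).round(4) for i in range(4)])
e=[P[i]-P[i-1] for i in range(4)]; l=max(e,key=np.linalg.norm); l=l*np.sign(l[1]); l/=np.linalg.norm(l); print('yaw',np.degrees(np.arctan2(l[1],l[0])),'origin',P.mean(0)+0.011*l)
# cell
sub=hsv[190:222,345:390,2]; 
g=((hsv[:,:,2]<115)&(hsv[:,:,1]<70)).astype(np.uint8); z=np.zeros_like(g); z[192:220,348:388]=g[192:220,348:388]
n,L,s,c=cv2.connectedComponentsWithStats(z); k=1+np.argmax(s[1:,4]); print(s[k],c[k])
r=cv2.minAreaRect(cv2.findNonZero((L==k).astype(np.uint8))); print(r)
print(onz(C,*r[0],0.04),[onz(C,*p,0.035).round(4).tolist() for p in cv2.boxPoints(r)])
for n,p in dict(wa=(411/1.5,293/1.5),wb=(517/1.5,277/1.5),knob=(584/1.5,338/1.5)).items(): print(n,onz(C,*p,0.025))
cv2.imwrite('pics/c.png',cv2.resize(np.hstack([im[185:255,145:235],im[185:255,330:420]]),None,fx=4,fy=4,interpolation=cv2.INTER_CUBIC))
E
```

```text
((187.44691467285156, 223.19821166992188), (30.33559799194336, 64.99758911132812), 75.25643920898438)
[[0.5436 0.2627 0.008 ]
 [0.5818 0.125  0.008 ]
 [0.5168 0.1063 0.008 ]
 [0.4796 0.2427 0.008 ]]
centre [0.53045513 0.18414401] [np.float64(0.0671), np.float64(0.1429), np.float64(0.0676), np.float64(0.1414)]
yaw 105.46903640296637 origin [0.52752124 0.19474553 0.008     ]
[ 348  192   40   28 1119] [367.48257373 205.48793566]
((367.5, 205.5), (27.0, 39.0), 90.0)
[ 0.56903541 -0.20727642  0.04      ] [[0.5989, -0.1667, 0.035], [0.5997, -0.2519, 0.035], [0.5407, -0.2497, 0.035], [0.54, -0.1654, 0.035]]
wa [ 0.59154186 -0.00574582  0.025     ]
wb [ 0.61677151 -0.16154901  0.025     ]
knob [ 0.5279757  -0.25686914  0.025     ]
```

View pics/c.png

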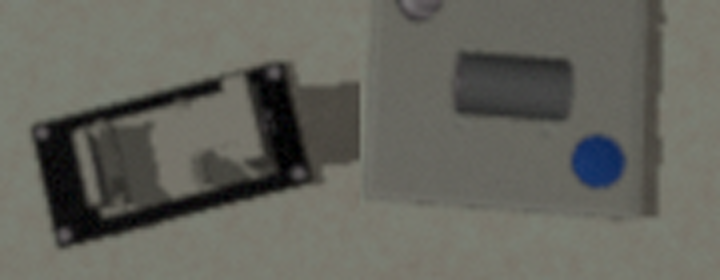

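Request:
play_rows(
  deltas=[
    [20, -46, 12, 0, 0, -8, 85],
    [25, -46, 12, 0, 0, -8, 85],
    [25, -46, 12, 0, 0, -8, 85],
    [25, -46, 12, 0, 0, -8, 85],
    [25, -46, 0, 0, 0, -8, 85],
    [25, -46, 0, 0, 0, -8, 85],
    [25, -46, 0, 0, 0, 0, 85],
    [25, -40, 0, 0, 0, 0, 85],
  ],
)

```text
clock: 1.1
position: [0.4667, 0.1993, 0.2793]
tool_rot: [-1.474, 1.571, -2.76]
force: [0.9, 0.3, -0.1]
grip_width: 0.0846
```

```bash
python3 - <<'E'
from h import *
o=telemetry.observe(); print(o['clock'],o['position'],o['force'],o['qpos'].round(2))
C=cam('wrist'); im=save('wrist','w1.png',s=1.5); K,R,t=C; print(K[0,0],-R.T@t,R.round(2)); print(proj(C,[.5275,.1947,.02]))
np.savez('w1.npz',K=K,R=R,t=t)
E
```

```text
1.1 [0.46667132 0.19934211 0.27930192] [ 0.85829828  0.29097642 -0.08632542] [-0.74  0.29  0.28  1.86 -0.09  1.01 -0.14]
292.41037286063835 [0.4424854  0.28175382 0.4227175 ] [[ 0.96  0.28 -0.  ]
 [ 0.26 -0.91  0.33]
 [ 0.09 -0.32 -0.94]]
[297.09279232 171.72079204]
```

View pics/w1.png

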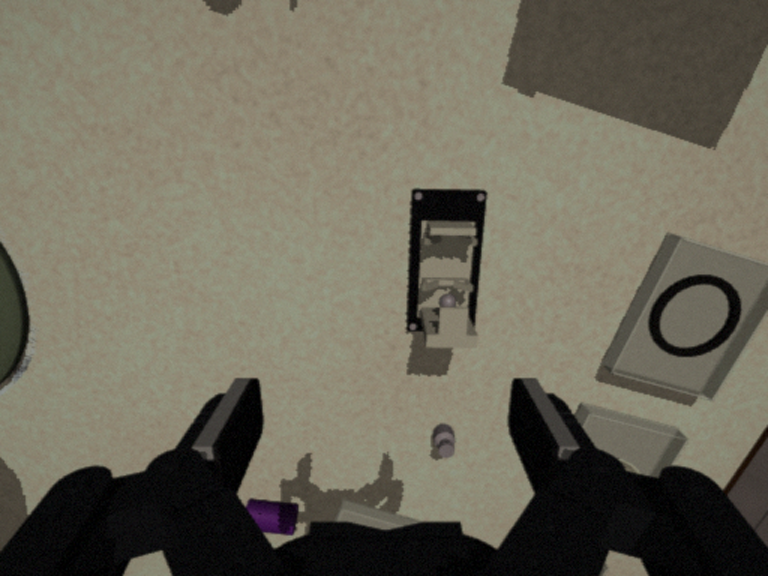

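The holder is seen from above. Its end wall is at (448,228), the contact dome at (447,300) and the hood at (450,330). I'll enlarge it to measure the insert shift, and move to the tray for a look.

```bash
python3 - <<'E'
from h import *
im=cv2.imread('pics/raw_w1.png'); c=im[115:245,255:345]; c=cv2.convertScaleAbs(c,alpha=1.6)
cv2.imwrite('pics/w1c.png',cv2.resize(c,None,fx=4.6,fy=4.6,interpolation=cv2.INTER_CUBIC))
E
```

```text
(no output)
```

View pics/w1c.png

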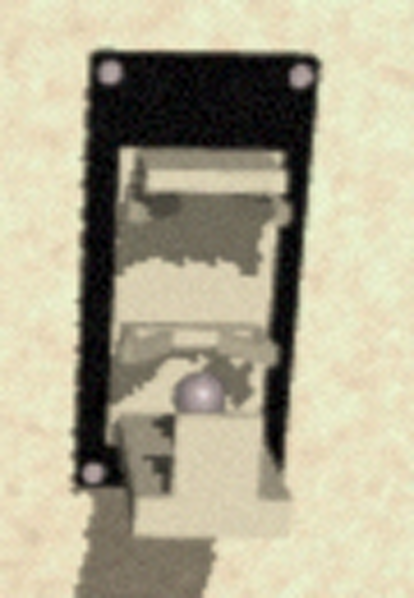

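Request:
play_rows(
  deltas=[
    [10, -50, 0, 0, 0, -7, 85],
    [10, -50, 0, 0, 0, -7, 85],
    [10, -50, 0, 0, 0, 0, 85],
    [10, -50, -10, 0, 0, 0, 85],
    [10, -50, -10, 0, 0, 0, 85],
    [10, -50, -10, 0, 0, 0, 85],
    [10, -50, -10, 0, 0, 0, 85],
    [0, 0, 0, 0, 0, 0, 85],
  ],
)

```text
clock: 2.15
position: [0.5355, -0.1528, 0.2383]
tool_rot: [-0.88, 1.569, -2.416]
force: [-0.8, 0.9, 0.3]
grip_width: 0.0851
```

```bash
python3 - <<'E'
from h import *
o=telemetry.observe(); print(o['clock'],o['position'],o['force'],o['qpos'].round(2))
C=cam('wrist'); im=save('wrist','w2.png',s=1.5); K,R,t=C; print(-R.T@t,proj(C,[.569,-.207,.031]))
np.savez('w2.npz',K=K,R=R,t=t)
E
```

```text
2.15 [ 0.53547756 -0.15281279  0.23833888] [-0.75345542  0.94280326  0.28976196] [-0.15  0.44  0.44  1.79 -0.22  0.96  0.41]
[ 0.53234703 -0.06682744  0.38163706] [281.83988891 207.21327503]
```

View pics/w2.png

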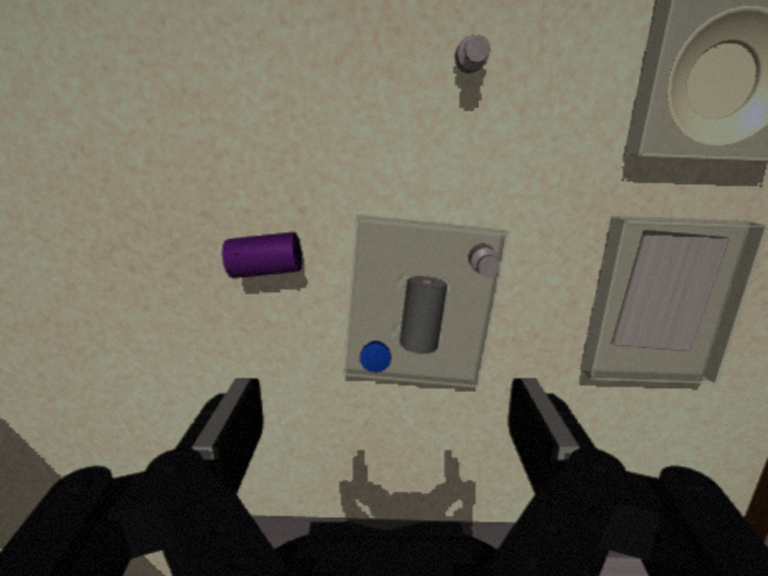

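The cell is at (424,315), and a bright spot near (428,281) suggests the nub points to +y. I'll work out the cell and holder poses.

```bash
python3 - <<'E'
from h import *
L=lambda f:(lambda d:(d['K'],d['R'],d['t']))(np.load(f))
C=L('w2.npz'); im=cv2.imread('pics/raw_w2.png'); g=cv2.cvtColor(im,cv2.COLOR_BGR2GRAY)
print(g[178:198,274:300])
sub=np.zeros_like(g); sub[178:240,262:302]=(g[178:240,262:302]<88)
n,Lb,s,c=cv2.connectedComponentsWithStats(sub); k=1+np.argmax(s[1:,4]); print(s[k],c[k])
r=cv2.minAreaRect(cv2.findNonZero((Lb==k).astype(np.uint8))); print(r,[ (p.round(1).tolist(),onz(C,*p,0.036).round(4).tolist()) for p in cv2.boxPoints(r)])
# tray corners rim z=.016 in w2 (scaled/1.5)
for p in [(360,217),(506,232),(476,388),(346,378)]: print('tray',onz(C,p[0]/1.5,p[1]/1.5,.016).round(4))
C=L('w1.npz'); P=lambda x,y,z: onz(C,255+x/4.6-.4,115+y/4.6-.4,z)
a=P(92,52,.008);b=P(320,58,.008);d=P(78,487,.008); print('slab',a,b,d,np.linalg.norm(a-b),np.linalg.norm(a-d))
im1=cv2.imread('pics/raw_w1.png'); h=cv2.cvtColor(im1,cv2.COLOR_BGR2GRAY)
ax=np.array([np.cos(np.radians(105.47)),np.sin(np.radians(105.47)),0]); ay=np.array([-ax[1],ax[0],0])
e=a-d; print('yaw edges',np.degrees(np.arctan2(e[1],e[0])), np.degrees(np.arctan2(*(b-a)[[1,0]])))
mid=(a+b)/2; O=mid-.061*ax; print('origin from far end',O,'top gave .5275 .1947')
O=np.array([.5275,.1947,0])
for n,q in dict(wallL=(145,193,.043),wallR=(288,193,.043),wallLo=(145,168,.043),dometip=(200,373,.040),hoodL=(175,413,.078),hoodR=(263,413,.078),backL=(135,537,.078),backR=(290,537,.078)).items():
    v=P(*q)-O; print(n,(v@ax).round(4),(v@ay).round(4))
E
```

```text
[[114 115 112 114 114 117 113 114 110 114 115 113 113 115 114 115 113 115
  114 111 116 110 111 114 111 112]
 [114 114 115 115 114 115 113 115 115 113 116 113 116 113 118 116 111 115
  114 115 114 117 115 111 116 112]
 [117 112 112 114 114 116 115 116 113 114 114 113 116 113 113 111 115 117
  108 114 113 113 116 114 116 114]
 [114 113 114 114 109 112 112 114 112 114 112 117 113 115 112 112 114 117
  112 112 115 115 112 113 114 116]
 [113 114 111 111 110 111 111 113 114 110 112 114 112 114 113 111 113 111
  113 108 110 116 115 118 112 112]
 [106 109 106 108 106 105 105 109 107 111 110 109 117 111 111 112 108 111
  112 115 113 111 116 110 111 114]
 [ 94  88  80  73  69  68  71  75  82  87  80  88  93 100 103 106 108 111
  111 111 111 110 111 114 114 115]
 [ 70  69  65  67  67  62  69  67  68  70  69  70  75  73  72  79  79  88
  104 107 110 108 109 110 110 114]
 [ 62  67  65  65  65  64  65  69  70  70  70  72  69  68  64  67  71  72
   81  78  90 109 110 113 113 112]
 [ 64  63  67  62  66  67  65  71  83  93  96  93  90  74  58  63  71  71
   71  66  73  83 102 113 114 108]
 [ 50  59 
[... 1328 characters left out ...]
298.20001220703125, 185.6999969482422], [0.587, -0.1756, 0.036]), ([292.20001220703125, 236.6999969482422], [0.5848, -0.2463, 0.036])]
tray [ 0.5129 -0.1307  0.016 ]
tray [ 0.6362 -0.139   0.016 ]
tray [ 0.6265 -0.2907  0.016 ]
tray [ 0.502  -0.2842  0.016 ]
slab [0.47875369 0.24559704 0.008     ] [0.54550255 0.26322409 0.008     ] [0.51727124 0.10706231 0.008     ] 0.06903711877540739 0.14378967764146874
yaw edges 105.5378117805096 14.792975673702427
origin from far end [0.52839888 0.19562058 0.008     ] top gave .5275 .1947
wallL 0.0265 0.019
wallR 0.0271 -0.0219
wallLo 0.0337 0.0194
dometip -0.029 -0.0005
hoodL -0.0273 0.0116
hoodR -0.027 -0.0126
backL -0.0653 0.0209
backR -0.0646 -0.0232
```

```bash
python3 - <<'E'
from h import *
L=lambda f:(lambda d:(d['K'],d['R'],d['t']))(np.load(f))
C=L('w2.npz'); g=cv2.cvtColor(cv2.imread('pics/raw_w2.png'),cv2.COLOR_BGR2GRAY).astype(float)
n=onz(C,283.5,184.2,.048); f0=g[228:244,272:290]; print(f0.mean(1).round(0))
f=onz(C,280,235.5,.048); print(n,f,(n+f)/2,np.linalg.norm(n-f))
print('nub',onz(C,284.5,187.6,.031))
C=cam('top'); t=cv2.cvtColor(cv2.imread('pics/raw_top1.png'),cv2.COLOR_BGR2GRAY).astype(float); 
print(t[200:210,340:395].mean(0).round(0), t[185:228,360:376].mean(1).round(0))
E
```

```text
[ 64.  63.  63.  62.  62.  62.  70.  90. 109. 111. 112. 113. 113. 113.
 114. 114.]
[ 0.56733964 -0.17055565  0.048     ] [ 0.56732534 -0.2389933   0.048     ] [ 0.56733249 -0.20477447  0.048     ] 0.06843764407028542
nub [ 0.57067421 -0.18028177  0.031     ]
[101. 102. 102. 101. 102. 102. 101. 101. 101. 101. 101. 101.  97.  84.
  71.  65.  66.  65.  65.  65.  64.  65.  64.  64.  63.  64.  63.  64.
  63.  62.  62.  62.  62.  62.  62.  62.  62.  61.  62.  60.  60.  61.
  69.  86. 100. 101. 101. 100. 100. 100.  99. 100. 100. 100. 101.] [101. 100. 100. 100. 100. 101. 100. 101. 101. 101. 101. 101.  99.  82.
  55.  47.  53.  58.  63.  65.  69.  70.  69.  69.  67.  64.  60.  55.
  54.  75.  95. 101. 101. 101. 101. 101. 101. 101. 101. 101. 101. 101.
 101.]
```

Request:
play_rows(
  deltas=[
    [17, -28, -20, 0, 0, -2.9, 60],
    [16.6, -27.7, -30, 0, 0, -2.9, 60],
    [0, 0, -40, 0, 0, 0, 60],
    [0, 0, -40, 0, 0, 0, 60],
    [0, 0, -30, 0, 0, 0, 60],
    [0, 0, -20, 0, 0, 0, 60],
    [0, 0, 0, 0, 0, 0, 60],
  ],
)

```text
clock: 3.08
position: [0.5694, -0.2038, 0.0585]
tool_rot: [-1.892, 1.569, 2.76]
force: [-0.1, 0.2, 1.0]
grip_width: 0.0604
```

```bash
python3 - <<'E'
from h import *
o=telemetry.observe(); print(o['clock'],o['position'],o['tool_rot'],o['force'],o['grip_width'])
C=cam('wrist'); im=save('wrist','w3.png',s=1.5)
for p in ([.5691,-.2085,.031],[.5712,-.1788,.031]): print(proj(C,p)*1.5)
E
```

```text
3.075 [ 0.56943832 -0.20377679  0.05852898] [-1.89152072  1.56905077  2.76025481] [-0.06932487  0.22880677  1.03197747] 0.06037128923408929
[386.24334289 357.39262428]
[387.02383203 293.02413359]
```

View pics/w3.png

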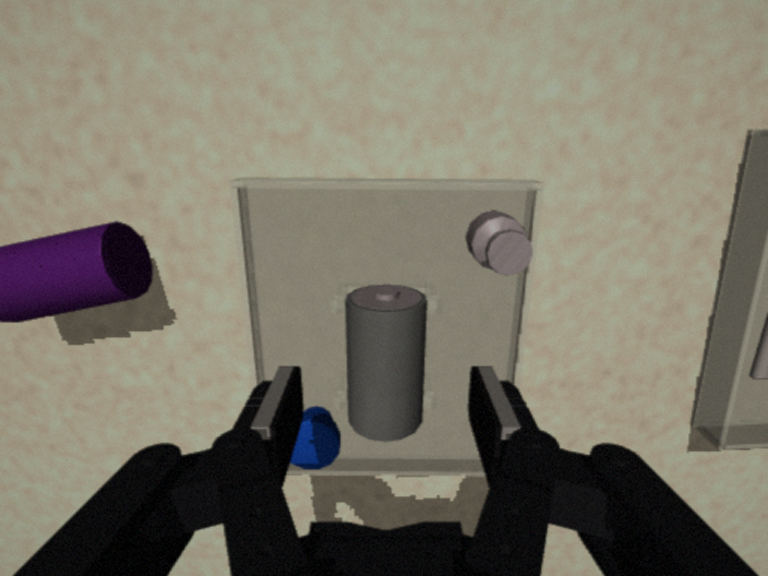

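The nub is at (387,295), where it was predicted, and the jaws straddle the cell. I'll lower and grip.

Request:
play_rows(
  deltas=[
    [-0.3, -4.7, -12, 0, 0, 0, 60],
    [0, 0, -15, 0, 0, 0, 60],
    [0, 0, -12, 0, 0, 0, 60],
    [0, 0, -8, 0, 0, 0, 60],
    [0, 0, 0, 0, 0, 0, 60],
  ],
)

```text
clock: 3.75
position: [0.5691, -0.2092, 0.0116]
tool_rot: [-1.777, 1.57, 2.874]
force: [0.2, 0.5, 0.2]
grip_width: 0.06
```

Request:
play_rows(
  deltas=[
    [0, 0, 0, 0, 0, 0, 45],
    [0, 0, 0, 0, 0, 0, 34],
    [0, 0, 0, 0, 0, 0, 28],
    [0, 0, 0, 0, 0, 0, 28],
    [0, 0, 0, 0, 0, 0, 28],
    [0, 0, 0, 0, 0, 0, 28],
  ],
  grip_force=60,
)

```text
clock: 4.5
position: [0.5692, -0.2094, 0.0128]
tool_rot: [-2.086, 1.571, 2.565]
force: [-5.1, 1.1, 7.7]
grip_width: 0.0323
```

Request:
play_rows(
  deltas=[
    [0, 0, 4, 0, 0, 0, 28],
    [0, 0, 6, 0, 0, 0, 28],
    [0, 0, 10, 0, 0, 0, 28],
    [0, 0, 20, 0, 0, 0, 28],
    [0, 0, 20, 0, 0, 0, 28],
    [0, 0, 20, 0, 0, 0, 28],
    [0, 0, 0, 0, 0, 0, 28],
  ],
)

```text
clock: 5.38
position: [0.5704, -0.2095, 0.0943]
tool_rot: [1.407, 1.568, -0.225]
force: [-0.9, -0.6, -1.7]
grip_width: 0.0326
```

```bash
python3 - <<'E'
from h import *
o=telemetry.observe(); print(o['clock'],o['position'],o['tool_rot'],o['force'],o['moment'],o['grip_width'])
C=cam('wrist'); im=save('wrist','w4.png',s=1.5)
p=o['position']; print([(proj(C,p+np.array([0,0,.019])+np.array([d*.066,d*.998,0]))*1.5).round(1) for d in (.030,-.002,-.0315)])
s=save('scene','s4.png')
E
```

```text
5.375 [ 0.57040655 -0.20953372  0.09432488] [ 1.40661887  1.56795271 -0.22542592] [-0.92705263 -0.63657948 -1.66200237] [-0.0474923  -0.01103138 -0.04581718] 0.03263506326080367
[array([387.3, 328.3]), array([386.7, 416.1]), array([386.2, 486.5])]
```

View pics/w4.png

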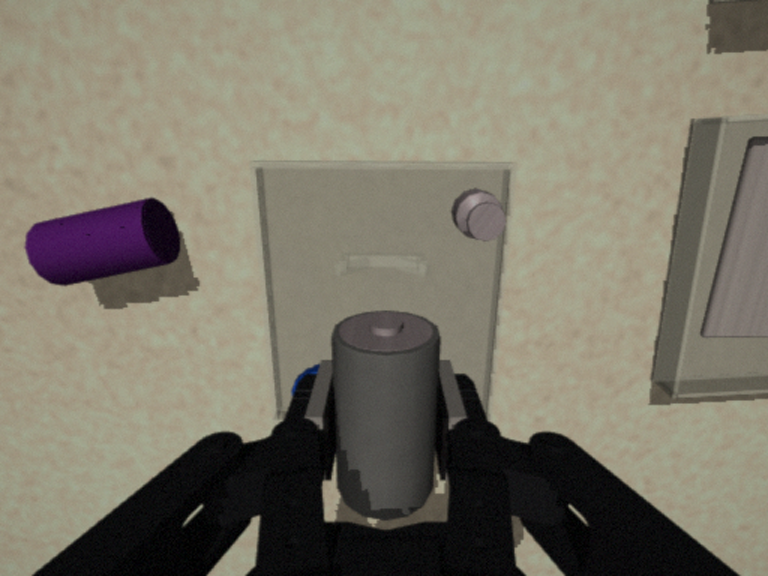

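The cell is held level and near the pads' centre, with the nub tip at (387,325). I'll carry it high over to the holder, tilting after the yaw.

Request:
play_rows(
  deltas=[
    [-2, 25, 15, 0, 0, 0, 28],
    [-5, 50, 15, 0, 0, 4, 28],
    [-7, 58, 6, 0, 0, 5, 28],
    [-7, 58, 0, 0, 0, 5, 28],
    [-7, 58, 0, 0, 0, 4.9, 28],
    [-7, 58, 0, 0, 0, 0, 28],
    [-6, 58, 0, 0, 0, 0, 28],
    [-4, 50, 0, 0, 0, 0, 28],
  ],
)

```text
clock: 6.48
position: [0.5236, 0.2079, 0.1276]
tool_rot: [-1.535, 1.57, -2.837]
force: [1.6, 0.4, -0.9]
grip_width: 0.0323
```

Request:
play_rows(
  deltas=[
    [0, 0, 0, 3.86, 1.07, 0, 28],
    [0, 0, 0, 3.86, 1.07, 0, 28],
    [0, 0, 0, 3.85, 1.06, 0, 28],
    [0, 0, 0, 0, 0, 0, 28],
  ],
)

```text
clock: 6.98
position: [0.5246, 0.2041, 0.1276]
tool_rot: [-3.134, 1.362, 1.844]
force: [-0.2, -1.2, -2.0]
grip_width: 0.0324
```

```bash
cat >> h.py <<'E'
from scipy.spatial.transform import Rotation as Ro
S=np.array([.5298,.1902,.040]); YAW=105.4
def rep(S=S,yaw=YAW,verbose=1):
    o=telemetry.observe(); a=np.radians(yaw); ax=np.array([np.cos(a),np.sin(a),0]); ay=np.array([-ax[1],ax[0],0]); B=np.array([ax,ay,[0,0,1]])
    R=Ro.from_euler('xyz',o['tool_rot']).as_matrix(); ap=R[:,0]; jaw=R[:,1]
    up=-ap; cx=np.cross(jaw,up); cx*=np.sign(cx@ax)
    c=o['position']+.0182*up-.0005*cx
    print('t',round(o['clock'],2),'tcp',o['position'].round(4),'w',round(o['grip_width'],4),'F_h',(B@o['force']).round(1),'M_h',(B@o['moment']).round(2))
    print('cell in seat mm',(B@(c-S)*1e3).round(1),'tilt',np.degrees(np.arcsin(cx[2])).round(1),'yawerr',(np.degrees(np.arctan2(cx[1],cx[0]))-yaw).round(2),'roll',np.degrees(np.arcsin((jaw)[2])).round(1))
    return o,c,B
def w(v): # holder frame mm -> world mm
    a=np.radians(YAW); return np.array([np.cos(a)*v[0]-np.sin(a)*v[1],np.sin(a)*v[0]+np.cos(a)*v[1],v[2]]).round(2)
E
python3 - <<'E'
from h import *
o,c,B=rep()
print('go to (12,0,22):',w(np.array([12,0,22])-B@(c-S)*1e3))
E
```

```text
t 6.97 tcp [0.5246 0.2041 0.1276] w 0.0324 F_h [-1.1  0.5 -2. ] M_h [-0.05  0.33  0.02]
cell in seat mm [ 10.5   1.3 105.3] tilt 12.0 yawerr -0.2 roll -0.1
go to (12,0,22): [  0.83   1.81 -83.26]
```

Request:
play_rows(
  deltas=[
    [0.8, 1.8, -25, 0, 0, 0, 28],
    [0, 0, -25, 0, 0, 0, 28],
    [0, 0, -18, 0, 0, 0, 28],
    [0, 0, -8, 0, 0, 0, 28],
    [0, 0, 0, 0, 0, 0, 28],
  ],
)

```text
clock: 7.6
position: [0.5252, 0.2075, 0.0521]
tool_rot: [-3.138, 1.362, 1.843]
force: [0.2, 0.7, -0.8]
grip_width: 0.0323
```

```bash
python3 - <<'E'
from h import *
o,c,B=rep()
C=cam('wrist'); K,R,t=C; np.savez('w5.npz',K=K,R=R,t=t)
a=save('wrist','w5.png'); b=save('scene','s5.png')
A=cv2.resize(a[60:330,140:372],None,fx=2,fy=2,interpolation=cv2.INTER_CUBIC)
Bm=cv2.resize(b[140:230,250:360],None,fx=3.3,fy=3.3,interpolation=cv2.INTER_CUBIC)
H=A.shape[0]; D=np.zeros((H,Bm.shape[1],3),np.uint8); D[:Bm.shape[0]]=Bm
o=np.hstack([A,D[:, :]])[:600,:828]; print(o.shape); cv2.imwrite('pics/v5.png',cv2.convertScaleAbs(cv2.resize(o,None,fx=.96,fy=.96),alpha=1.4)[:,:,::-1])
E
```

```text
t 7.6 tcp [0.5252 0.2075 0.0521] w 0.0323 F_h [ 0.6 -0.4 -0.8] M_h [-0.02  0.28  0.04]
cell in seat mm [13.7 -0.2 29.8] tilt 12.0 yawerr -0.02 roll -0.0
(540, 827, 3)
```

View pics/v5.png

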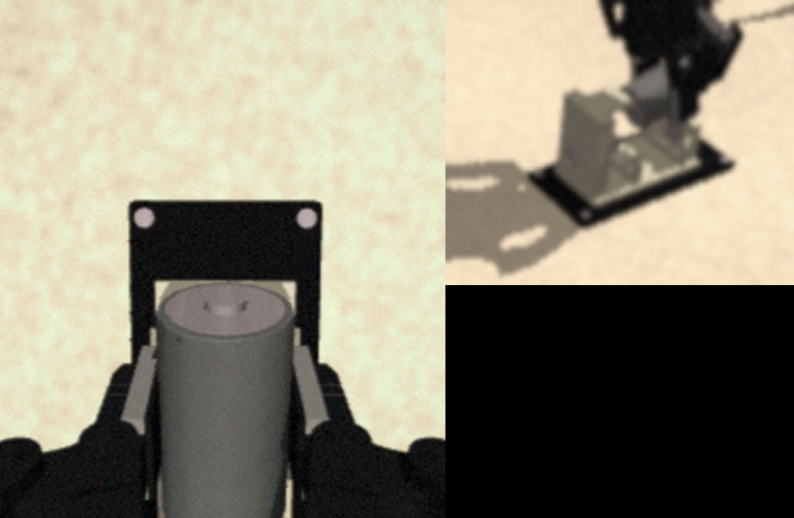

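The lateral alignment is good: cell centre at column 225.5, slab centre at 225. I'll go down to working height, then feel for the spring.

Request:
play_rows(
  deltas=[
    [0.7, -2.7, -6, 0, 0, 0, 28],
    [0.8, -2.8, -5.8, 0, 0, 0, 28],
    [0, 0, 0, 0, 0, 0, 28],
    [0, 0, 0, 0, 0, 0, 28],
  ],
)

```text
clock: 8.2
position: [0.5268, 0.202, 0.0405]
tool_rot: [-3.14, 1.361, 1.841]
force: [0.4, -0.2, -1.6]
grip_width: 0.0325
```

```bash
python3 -c "
from h import *
rep()"
```

```text
t 8.2 tcp [0.5268 0.202  0.0405] w 0.0325 F_h [-0.3 -0.4 -1.6] M_h [ 0.01  0.29 -0.09]
cell in seat mm [ 7.9 -0.3 18.2] tilt 12.0 yawerr -0.03 roll -0.0
```

Request:
play_rows(
  deltas=[
    [0.4, -1.5, 0, 0, 0, 0, 28],
    [0.4, -1.4, 0, 0, 0, 0, 28],
    [0, 0, 0, 0, 0, 0, 28],
  ],
)

```text
clock: 8.57
position: [0.5277, 0.1989, 0.0406]
tool_rot: [-3.141, 1.361, 1.84]
force: [0.1, 0.1, -1.2]
grip_width: 0.032
```

```bash
python3 -c "
from h import *
rep()"
```

```text
t 8.57 tcp [0.5277 0.1989 0.0406] w 0.032 F_h [ 0.1 -0.1 -1.2] M_h [ 0.01  0.27 -0.  ]
cell in seat mm [ 4.7 -0.3 18.2] tilt 12.0 yawerr -0.03 roll -0.0
```

Request:
play_rows(
  deltas=[
    [0.27, -0.96, 0, 0, 0, 0, 28],
    [0.27, -0.96, 0, 0, 0, 0, 28],
    [0, 0, 0, 0, 0, 0, 28],
  ],
)

```text
clock: 8.95
position: [0.5282, 0.1971, 0.0405]
tool_rot: [-3.14, 1.361, 1.84]
force: [-0.1, -0.1, -1.5]
grip_width: 0.0325
```

Request:
play_rows(
  deltas=[
    [0.27, -0.96, 0, 0, 0, 0, 28],
    [0, 0, 0, 0, 0, 0, 28],
  ],
)

```text
clock: 9.2
position: [0.5284, 0.1964, 0.0405]
tool_rot: [-3.14, 1.361, 1.841]
force: [-0.6, 0.9, -1.0]
grip_width: 0.0321
```

Request:
play_rows(
  deltas=[
    [0.27, -0.96, 0, 0, 0, 0, 28],
    [0, 0, 0, 0, 0, 0, 28],
  ],
)

```text
clock: 9.45
position: [0.5286, 0.1954, 0.0405]
tool_rot: [-3.14, 1.361, 1.841]
force: [-0.5, 3.2, -1.2]
grip_width: 0.0325
```

```bash
python3 -c "
from h import *
rep()"
```

```text
t 9.45 tcp [0.5286 0.1954 0.0405] w 0.0325 F_h [ 3.2 -0.3 -1.2] M_h [ 0.   -0.41  0.01]
cell in seat mm [ 1.1 -0.2 18.2] tilt 12.0 yawerr -0.01 roll -0.0
```

Request:
play_rows(
  deltas=[
    [0.27, -0.96, 0, 0, 0, 0, 28],
    [0.27, -0.96, 0, 0, 0, 0, 28],
    [0, 0, 0, 0, 0, 0, 28],
  ],
)

```text
clock: 9.82
position: [0.5292, 0.1934, 0.0405]
tool_rot: [-3.14, 1.361, 1.841]
force: [-1.8, 3.9, -0.8]
grip_width: 0.0325
```

Request:
play_rows(
  deltas=[
    [0.27, -0.96, 0, 0, 0, 0, 28],
    [0.27, -0.96, 0, 0, 0, 0, 28],
    [0, 0, 0, 0, 0, 0, 28],
  ],
)

```text
clock: 10.2
position: [0.5296, 0.1917, 0.0405]
tool_rot: [-3.139, 1.361, 1.842]
force: [-2.3, 5.4, 0.2]
grip_width: 0.0319
```

```bash
python3 -c "
from h import *
rep()"
```

```text
t 10.2 tcp [0.5296 0.1917 0.0405] w 0.0319 F_h [5.9 0.8 0.2] M_h [ 0.05 -1.08 -0.05]
cell in seat mm [-2.8 -0.2 18.2] tilt 12.0 yawerr -0.0 roll -0.0
```

The spring force climbs as specified, 5.9 N at about 4.4 mm squeeze. I'll lower the tilted cell behind the wall.

Request:
play_rows(
  deltas=[
    [0, 0, -2, 0, 0, 0, 28],
    [0, 0, -2, 0, 0, 0, 28],
    [0, 0, -2, 0, 0, 0, 28],
    [0, 0, 0, 0, 0, 0, 28],
  ],
)

```text
clock: 10.7
position: [0.5299, 0.192, 0.0347]
tool_rot: [3.14, 1.361, 1.838]
force: [-0.2, 6.4, 0.5]
grip_width: 0.0322
```

```bash
python3 -c "
from h import *
rep()"
```

```text
t 10.7 tcp [0.5299 0.192  0.0347] w 0.0322 F_h [ 6.3 -1.5  0.5] M_h [-0.32 -1.21 -0.01]
cell in seat mm [-2.6 -0.6 12.4] tilt 12.0 yawerr 0.01 roll 0.0
```

Request:
play_rows(
  deltas=[
    [0, -0.1, -2, 0, 0, 0, 28],
    [0, -0.1, -2, 0, 0, 0, 28],
    [0, 0, -1.2, 0, 0, 0, 28],
    [0, 0, 0, 0, 0, 0, 28],
  ],
)

```text
clock: 11.2
position: [0.53, 0.192, 0.0297]
tool_rot: [3.139, 1.361, 1.837]
force: [-0.9, 7.9, 3.4]
grip_width: 0.0316
```

```bash
python3 -c "
from h import *
rep()"
```

```text
t 11.2 tcp [0.53   0.192  0.0297] w 0.0316 F_h [ 7.9 -1.2  3.4] M_h [-0.13 -1.33  0.01]
cell in seat mm [-2.6 -0.7  7.4] tilt 12.0 yawerr 0.02 roll 0.0
```

Request:
play_rows(
  deltas=[
    [0.05, -0.5, -0.7, -1.45, -0.4, 0, 28],
    [0.05, -0.5, -0.7, -1.45, -0.4, 0, 28],
    [0.05, -0.5, -0.8, -1.45, -0.4, 0, 28],
    [0.1, -0.5, -0.8, -1.45, -0.4, 0, 28],
    [0, 0, 0, 0, 0, 0, 28],
  ],
)

```text
clock: 11.82
position: [0.5302, 0.1907, 0.0265]
tool_rot: [3.132, 1.466, 1.832]
force: [0.1, 8.9, -0.2]
grip_width: 0.0325
```

```bash
python3 -c "
from h import *
rep()
save('scene','s6.png')"
```

```text
t 11.82 tcp [0.5302 0.1907 0.0265] w 0.0325 F_h [ 8.5 -2.4 -0.2] M_h [-0.45 -1.49  0.01]
cell in seat mm [-2.1 -0.5  4.6] tilt 6.0 yawerr 0.09 roll 0.1
```

Request:
play_rows(
  deltas=[
    [0.12, -0.45, -0.8, -1.45, -0.4, 0, 28],
    [0.12, -0.45, -0.8, -1.45, -0.4, 0, 28],
    [0.12, -0.45, -0.9, -1.45, -0.4, 0, 28],
    [0.12, -0.45, -0.9, -1.45, -0.4, 0, 28],
    [0, 0, 0, 0, 0, 0, 28],
  ],
)

```text
clock: 12.5
position: [0.5307, 0.189, 0.023]
tool_rot: [1.382, 1.57, 0.082]
force: [-0.1, 8.4, 1.5]
grip_width: 0.0321
```

```bash
python3 - <<'E'
from h import *
rep()
C=cam('wrist'); a=save('wrist','w7.png'); b=save('scene','s7.png')
A=cv2.resize(a[60:330,140:372],None,fx=2,fy=2,interpolation=cv2.INTER_CUBIC)
Bm=cv2.resize(b[140:230,250:360],None,fx=3.3,fy=3.3,interpolation=cv2.INTER_CUBIC)
D=np.zeros((A.shape[0],Bm.shape[1],3),np.uint8); D[:Bm.shape[0]]=Bm
o=np.hstack([A,D]); cv2.imwrite('pics/v7.png',cv2.convertScaleAbs(cv2.resize(o,None,fx=.96,fy=.96),alpha=1.4)[:,:,::-1])
E
```

```text
t 12.5 tcp [0.5307 0.189  0.023 ] w 0.0321 F_h [ 8.1 -2.2  1.5] M_h [-0.35 -1.54  0.02]
cell in seat mm [-1.9 -0.6  1.2] tilt -0.0 yawerr 0.09 roll 0.1
```

View pics/v7.png

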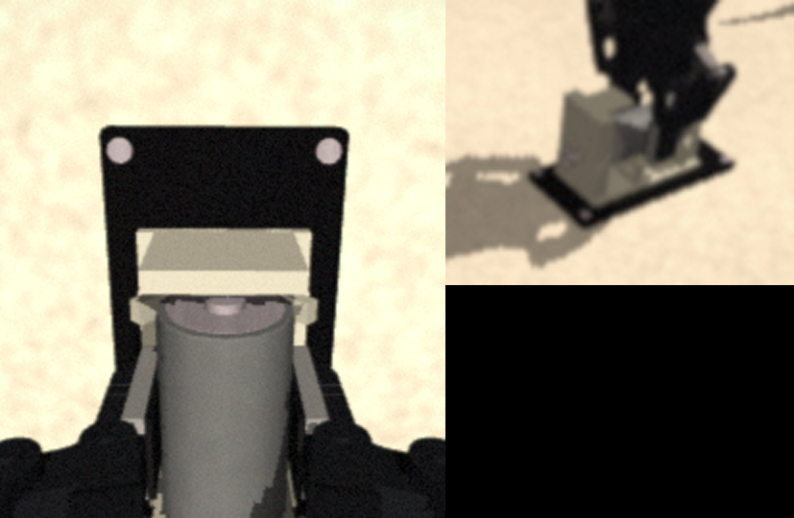

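The nub is now behind the wall with a gap, and the cell is level. I'll lower the last millimetre.

Request:
play_rows(
  deltas=[
    [-0.1, 0, -0.4, 0, 0, 0, 28],
    [-0.1, 0, -0.4, 0, 0, 0, 28],
    [0, 0, 0, 0, 0, 0, 28],
  ],
)

```text
clock: 12.98
position: [0.5308, 0.1885, 0.0225]
tool_rot: [1.861, 1.569, 0.56]
force: [-0.8, 8.0, 2.5]
grip_width: 0.0322
```

```bash
python3 -c "
from h import *
rep()"
```

```text
t 12.97 tcp [0.5308 0.1885 0.0225] w 0.0322 F_h [ 8.  -1.4  2.5] M_h [-0.33 -1.61  0.01]
cell in seat mm [-2.5 -0.5  0.7] tilt 0.0 yawerr 0.03 roll 0.1
```

Request:
play_rows(
  deltas=[
    [-0.13, 0.5, 0, 0, 0, 0, 28],
    [-0.13, 0.5, -0.2, 0, 0, 0, 28],
    [0, 0, 0, 0, 0, 0, 28],
  ],
  grip_force=20,
)

```text
clock: 13.35
position: [0.5306, 0.1891, 0.0223]
tool_rot: [1.67, 1.57, 0.368]
force: [-1.2, 6.6, 5.0]
grip_width: 0.0326
```

Request:
play_rows(
  deltas=[
    [0, 0, 0, 0, 0, 0, 36],
    [0, 0, 0, 0, 0, 0, 40],
    [0, 0, 0, 0, 0, 0, 46],
    [0, 0, 0, 0, 0, 0, 52],
    [0, 0, 0, 0, 0, 0, 56],
  ],
)

```text
clock: 13.98
position: [0.53, 0.1883, 0.0219]
tool_rot: [-0.315, 1.57, -1.617]
force: [-0.6, 0.6, 0.1]
grip_width: 0.0561
```

```bash
python3 -c "
from h import *
rep()"
```

```text
t 13.97 tcp [0.53   0.1883 0.0219] w 0.0561 F_h [0.7 0.4 0.1] M_h [-0.04 -0.02 -0.03]
cell in seat mm [-2.3  0.3  0.1] tilt -0.0 yawerr -0.02 roll -0.0
```

Request:
play_rows(
  deltas=[
    [0, 0, 5, 0, 0, 0, 56],
    [0, 0, 15, 0, 0, 0, 56],
    [0, 0, 25, 0, 0, 0, 56],
    [0, 0, 35, 0, 0, 0, 56],
    [0, 0, 40, 0, 0, 0, 56],
    [0, 15, 30, 0, 0, 0, 56],
    [0, 0, 0, 0, 0, 0, 56],
  ],
)

```text
clock: 14.85
position: [0.5309, 0.2048, 0.1748]
tool_rot: [1.829, 1.567, 0.528]
force: [-1.0, -0.4, -0.4]
grip_width: 0.056
```

```bash
python3 - <<'E'
from h import *
rep()
C=cam('wrist'); a=save('wrist','w8.png'); b=save('scene','s8.png')
for n,p in dict(nub=S+[-.2655*.032,.964*.032,0],mid=S+[0,0,.017],flat=S-[-.2655*.0295,.964*.0295,-.0]).items(): print(n,proj(C,p),proj(cam('scene'),p))
u,v=proj(C,S).astype(int); print(u,v)
A=cv2.resize(a[max(v-80,0):v+80,u-60:u+60],(405,540),interpolation=cv2.INTER_CUBIC)
Bm=cv2.resize(b[150:220,265:355],(387,301),interpolation=cv2.INTER_CUBIC)
D=np.zeros((540,387,3),np.uint8); D[:301]=Bm
cv2.imwrite('pics/v8.png',cv2.convertScaleAbs(np.hstack([A,D]),alpha=1.4)[:,:,::-1])
E
```

```text
t 14.85 tcp [0.5309 0.2048 0.1748] w 0.056 F_h [-0.1  1.1 -0.4] M_h [ 0.02 -0.01  0.  ]
cell in seat mm [ 13.3  -4.9 153. ] tilt 0.1 yawerr 0.05 roll 0.2
nub [251.37980609 165.44486565] [322.94168216 176.32163453]
mid [251.30528358 202.34005282] [313.33995574 174.09739778]
flat [251.6713995  222.95522452] [302.39535817 183.90127594]
251 196
```

View pics/v8.png

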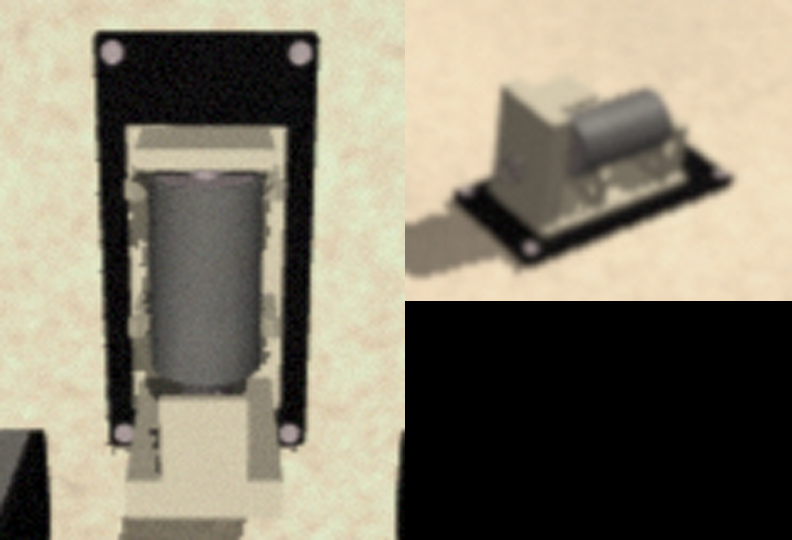

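```bash
python3 - <<'E'
from h import *
a=np.radians(YAW); ax=np.array([np.cos(a),np.sin(a),0]); ay=np.array([-ax[1],ax[0],0]); z=np.array([0,0,1])
Cw=cam('wrist'); Cs=cam('scene'); T=np.linspace(0,2*np.pi,60)
im=cv2.imread('pics/raw_s8.png'); iw=cv2.imread('pics/raw_w8.png')
im=cv2.resize(im[150:220,265:355],None,fx=6,fy=6,interpolation=cv2.INTER_CUBIC); iw=cv2.resize(iw[116:276,191:311],None,fx=2.6,fy=2.6,interpolation=cv2.INTER_CUBIC)
for x in (-.0295,.0295):
    pts=[S+x*ax+.017*(np.cos(t)*ay+np.sin(t)*z) for t in T]
    cv2.polylines(im,[np.int32([(proj(Cs,p)-[265,150]+.5)*6 for p in pts])],True,(0,255,0))
    cv2.polylines(iw,[np.int32([(proj(Cw,p)-[191,116]+.5)*2.6 for p in pts])],True,(0,255,0))
for x in(-.023,):
    for C,I,o,f in((Cs,im,[265,150],6),(Cw,iw,[191,116],2.6)): cv2.line(I,*[tuple(int(q) for q in (proj(C,S+x*ax+s*.012*ay+.038*z)-o+.5)*f) for s in(1,-1)],(0,0,255))
D=np.zeros((420,540+312,3),np.uint8); D[:,:540]=im[:420]; D[:416,540:]=iw
D=cv2.resize(D,(798,394)); cv2.imwrite('pics/v9.png',cv2.convertScaleAbs(D,alpha=1.5))
E
```

```text
(no output)
```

View pics/v9.png

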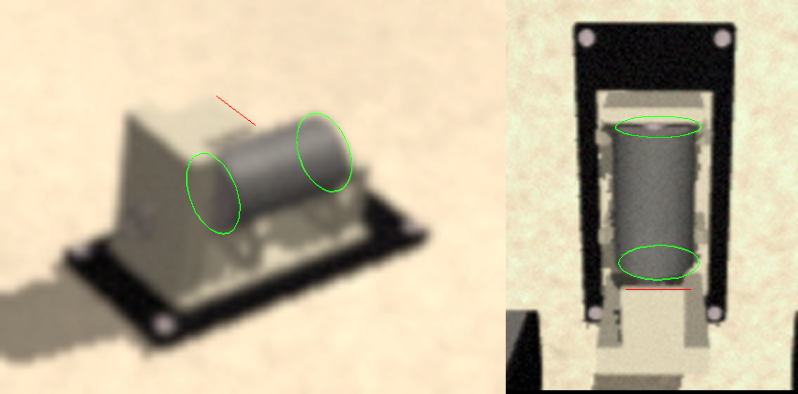

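The level, seated model matches both ends of the cell in both views, with the nub at the wall and the flat end under the hood. I'm handing in.

```bash
python3 -c "
from h import *
print(workorder.job_done()); print(telemetry.observe()['clock'])"
```

```text
the job is handed in; nothing more can be done
None
the job is handed in; nothing more can be done
```

The cell is loaded in the holder and the job was handed in at about 15 s of the 64 s allowed. `job_done()` gave no verdict, so what follows rests on my own checks.

- **What I did:** I gripped the grey cell in its tray and carried it high over to the holder. I then tilted it 12° with the nub up and pressed the flat end against the spring. After that I lowered the nub end behind the end wall while levelling the cell, opened the jaws and backed straight off.
- **Spring:** First touch came about 0.8 mm later than predicted. The spring force read 3.2 N just after touch and at most about 8.5 N, or roughly 7.6 mm of the 9 mm travel, so it stayed short of its stop.
- **Insert shift:** I saw it at about -5 mm along the holder, and the touch point agreed.
- **Final check:** After release the tool force was near zero. The last pictures show the nub against the end wall and the flat end by the hood. A level, seated cell drawn into both views matches to about a pixel.
- **Small disagreements:** The gripper closed to 32.3 mm on a 34 mm cell. There was also a sideways force of up to 2.4 N, with the cell about 0.5 mm off centre, while it was being lowered. That force was gone once I let go.

I did not measure the bystanders at the end. The path kept clear of them, and no force reading suggested a touch.

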